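# Pop a used ECU out of the bench test dock and trap it before it slides off

## Robot

A 6-joint arm with a two-finger parallel gripper is mounted at the origin on the work surface. World frame = base frame: x ahead of the robot, y to its left, z up, the work surface at z = 0. Lengths are in m, angles in rad, forces in N, time in s.
With the tool pointing down it reaches from about 0.275 to 0.975 m from the base axis. Payload 8.4 kg.
Tool frame: the origin (TCP) lies midway between the tips of the shut fingers; the grasp point (between the pads) lies 19 mm behind it; x points along the fingers, z is the direction in which the jaws open and shut, and the axes are right-handed (so a half turn about x gives the same grasp; the last joint's range is limited). The gripper opens to 92 mm and grips with 3 to 60 N. Pads are 20 mm wide; open, the fingers measure 128 mm over their backs; the gripper's body (75 mm by 189 mm) begins 69 mm behind the grasp point.
Start: joints at [1.179, 0.353, 1.633, -0, 1.155, -0.002], TCP at [0.238, 0.578, 0.177] pointing down, gripper open.
Joint ranges: [-2.63, 2.63], [-0.92, 2.1], [0.06, 2.66], [-1.3, 4.44], [0, 2.69], [-3.02, 3.02]. Speed limits (rad/s): [2.22, 2.22, 2.79, 3.14, 3.14, 3.14].

## Interface

Orientations are given as a rotation vector (axis times angle).
In Python, from bench import get_state, viewer, robot gives the robot as it stands.
- The arm moves only by the tool step_arm, never from a script. Its arguments are lists of equal length, an entry for each row: "linear": the shift along the tool's x, y, z in mm, a list of three; "roll": the turn about the tool's x in rad. In form: {"linear": [[tx, ty, tz], ...], "roll": [roll, ...]}. A call has 1 to 5 rows; each row is the pose to reach, as a shift and turn from the pose commanded when the call began, along the tool's axes at that moment; what a row does not reach only later rows make up. A row lasts 1/10 s, in which the tool goes at most 50 mm and 8.59 degrees, less where a joint would pass 70% of its speed; a pose out of reach is approached as far as the arm can. A call with a gripper value outside its range is refused whole. "gripper" is the finger opening in mm, from 0 to 91.9, set as the call begins (left out, the last holds). The fingers move at their own pace and stop on an object; "grip_force" is the grip in N (left out, the last holds). Time passes only in rows, so rows that repeat a pose let the fingers close. It gives the time, the measured TCP pose, the force and the opening at its end, in the units of the state.
- get_state(): the state, without advancing time (a new reading comes with each control period).
- viewer.grab_frame(name): name is "scene" or "top"; returns a dict with "pixels" (420x560x3 uint8, blue, green, red), "mtx" (3x3 intrinsics, pixels), "extrinsics" (4x4, takes a point from camera to world coordinates). Camera axes: x right, y up, looking along -z (the intrinsics and any distortion apply to the point x, -y, -z); pixel columns grow to the right and rows downward; lengths in m; the calibration is good to about 2 mm. A picture is of the moment at which its call begins. There is no depth.
- robot.hand_in(): hands the job in, once; it reports no verdict.
The state is a dict: "clock": time; "q": joint angles; "joint_velocities": joint speeds; "joint_efforts": joint torques, N m; "ee_pos": TCP position; "tcp_rot": TCP orientation; "wrist_force": force on the tool from outside, world axes, zero at the start; "moment": the same for the moment, N m; "finger_gap": opening from 0.0 (shut) to 1.0 (fully open).
Only numpy, scipy, OpenCV 4.12 (cv2) and the standard library are available. Lean on these libraries where they do the work, as an engineer would, in place of code of your own. Each camera call takes 0.05 s, during which the arm holds its last target.

## Task

The engine control unit (ECU) in the sloping test dock has been read and has to come off the plug: with one fingertip press the red release tab beside the chute so that the spring ejector pops the unit out, and with the other finger trap it as it comes, before it slides away down the chute. The unit is only to be stopped, never lifted, and the other parts on the bench are left alone. Finish while holding: one finger still keeping the tab down, the other keeping the popped unit still on the chute, ready for me to take off.

Things in the scene. Friction and masses are not known exactly. Their poses are not given: they have to be found in the camera images.
- dock: bench test dock, fixed: dark steel base plate 270 x 160 x 8 mm with a sloping grey chute on it. Origin: centre of the plate's underside, on the bench; x level in the uphill direction, z up. The chute's open low end is at x = -0.13 m; the black plug head at the high end, top 0.16 m above the bench, begins at x = +0.06. Two spring pins in it push the ECU with about 6 N, stroke 14 mm
- chute: the dock's chute, 20 degree slope. Frame tilted with it: x uphill, y left when looking uphill, z square off its surface. Origin: on the sliding surface, mid-width, under the front face of the plugged-in ECU (61 mm above the bench). White slick strips (z = 0) and the side guides (inner faces y = +-37 mm, 6 mm thick, 8 mm high) run down to x about -90 mm: open end, no stop. Plug head from x = 114 mm
- tab (a joint): red release tab, a rocker latch outside the left (+y) guide, rad: 0 at rest, grows as its pad is pressed down, stop at 0.16. Pivot at chute x = 15 mm; its nose at x = 71 mm hooks the ECU's left screw ear and frees it at about 0.08 to 0.1 rad (pad about 5 mm down); keep the pad about 8 mm down. Spring return; pressing takes 4 to 10 N
- tab_pad (a point): centre of the top of the red pad, at chute x = -39, y = +66, z = +24 mm at rest (70 mm above the bench); pad level at rest, 24 mm along the chute, 24 across, 6 thick; goes straight down about 8.5 mm to its stop. Even then its top is 15 mm above the sliding surface abreast of it; a second fingertip level with it in the chute abreast of the pad clears the surface and stands about 30 mm before the ECU
- ecu: the ECU to eject: loose silver finned case, 104 mm long with its black socket (uphill end), 72 wide, 28 high, about 0.4 kg. Origin: centre of its underside; x uphill, z out of its top. Plugged in: origin at chute x = +52 mm, front face at x = 0. Once freed it springs out and slides on by itself, off the open end in under a second: the blocking finger must be in the chute before the tab goes down
- spray_can: bystander: loose contact-cleaner can, silver with a yellow band, 58 mm diameter, 135 mm high, origin at its underside's centre; leave alone
- pedal: bystander: loose black accelerator-pedal module, about 125 x 62 x 55 mm, origin at its underside's centre; leave alone
- spare_ecu: bystander: another, dark ECU lying loose on the bench, 115 x 108 x 34 mm, origin at its underside's centre; leave alone
Things that resemble listed ones, but are neither listed nor needed, are in the scene too. What is shaped like the ecu but green or pink is not meant.

How it is judged:
On the way, in this order (a step that is already met when the one before it is completed fails the run):
1. the tab is pressed and the ejector has popped the ECU at least 10 mm off the plug (value of joint tab above 0.05 rad and x of ecu in the frame of chute below 0.042 m).
2. one finger keeps the tab down while the other has brought the ECU to a stop on the chute (contact force between the fingers and ecu above 0.15 N and value of joint tab above 0.06 rad and x of ecu in the frame of chute between -0.013 and 0.04 m and z of ecu in the frame of chute between -0.006 and 0.006 m and linear speed of ecu below 0.02 m/s), for 0.3 s.
At the end, for the whole second after the job is handed in: the tab is held down (joint above 0.06 rad) and the ECU stands still (under 20 mm/s) on the chute against a finger (more than 0.15 N), 12 to 65 mm down the chute from its plugged-in place and within 6 mm of its sliding height; the bystanders are within 20 mm of where they were (all of step 2 and distance of each of spray_can, pedal, spare_ecu from where it was at the start of the episode below 0.02 m); the arm keeps its last pose, push and grip.
It fails at once if the ECU slid away: more than 85 mm down the chute (x of ecu in the frame of chute below -0.033 m).
It fails at once if the ECU was lifted off the chute (more than 15 mm) (z of ecu in the frame of chute above 0.015 m).
It fails at once if a bystander was moved more than 20 mm (distance of any of spray_can, pedal, spare_ecu from where it was at the start of the episode above 0.02 m).
It also fails if it takes over 32 s, if anything falls off the work surface, if the arm or the gripper's body presses on something with over 40 N, if the wrist force passes 120 N, or if a joint passes its speed limit or range.

## Working session

There is one attempt and no reset: what is moved stays moved. The work goes in short steps, Python scripts to look and compute and a tool call to move; the robot and the scene stay as the last step left them, time stands still between calls to the robot, and variables do not carry over. Pictures are saved under pics/ and viewed, and the job is handed in when it is done.

Besides the shell and the picture viewer there is one more tool, called after ">>>" as name(argument=value, ...) on one line, values as JSON. step_arm: Moves the arm, as the interface text tells. Its arguments: {"type":"object","properties":{"linear":{"type":"array","items":{"type":"array","items":{"type":"number"}}},"roll":{"type":"array","items":{"type":"number"}},"gripper":{"type":"number"},"grip_force":{"type":"number"}},"required":["linear","roll"]}

```bash
mkdir -p pics; ls; python3 - <<'E'
from bench import get_state, viewer, robot
import cv2,numpy as np
s=get_state()
print(s)
for n in("scene","top"):
    f=viewer.grab_frame(n); cv2.imwrite(f"pics/{n}0.png",f["pixels"]); np.savez(f"{n}0.npz",**{k:f[k] for k in("mtx","extrinsics","pixels")}); print(f["mtx"],f["extrinsics"],f.keys())
E
```

```text
pics
{'clock': 0.0, 'q': array([ 1.17859113e+00,  3.53649120e-01,  1.63411658e+00,  3.51140730e-05,
        1.15518660e+00, -2.41759092e-03]), 'joint_velocities': array([-0.0008314 , -0.00140506,  0.00108635,  0.0010023 , -0.0006723 ,
       -0.00117145]), 'joint_efforts': array([ 3.22425272e-03, -5.93853664e+01, -3.34201312e+01,  6.98925415e-02,
        2.37415452e-02, -1.55168700e-04]), 'ee_pos': array([0.23728891, 0.57762505, 0.17637063]), 'tcp_rot': array([-0.91820367,  1.36994115,  0.91700458]), 'wrist_force': array([-0.78947533,  0.02991267, -1.00288729]), 'moment': array([-0.02950607,  0.02364582, -0.01675536]), 'finger_gap': 1.0014757940436643}
[[402.55943902   0.         282.45675297]
 [  0.         402.55943902 215.09531129]
 [  0.           0.           1.        ]] [[-0.8292797  -0.41977719  0.36889333  0.89597304]
 [ 0.55880102 -0.63003633  0.53925471  0.46736553]
 [ 0.00604938  0.65333095  0.75704826  0.65195461]
 [ 0.          0.          0.          1.        ]] dict_keys(['pixels', 'mtx', 'extrinsics'])
[[510.61628262   0.         285.47170768]
 [  0.         510.61628262 204.74157013]
 [  0.           0.           1.        ]] [[-0.01414078  0.99712986 -0.07437794  0.52695065]
 [-0.9997761  -0.01527091 -0.01464766  0.02786797]
 [-0.01574144  0.07415416  0.99712254  1.15610526]
 [ 0.          0.          0.          1.        ]] dict_keys(['pixels', 'mtx', 'extrinsics'])
```

View pics/scene0.png

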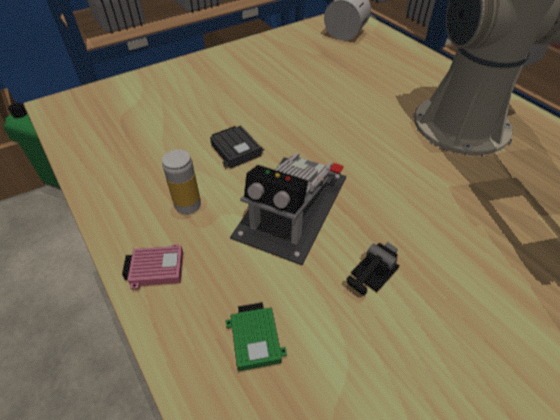

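View pics/top0.png

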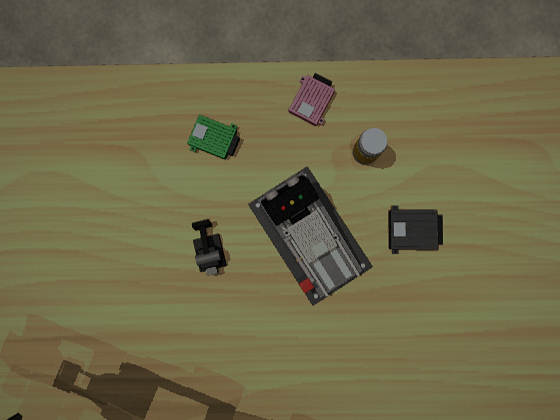

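```bash
python3 - <<'E'
import cv2
a=cv2.imread("pics/top0.png")[155:315,235:385]; cv2.imwrite("pics/topz.png",cv2.convertScaleAbs(cv2.resize(a,None,fx=3.7,fy=3.7,interpolation=cv2.INTER_CUBIC),alpha=1.6,beta=10))
a=cv2.imread("pics/scene0.png")[140:270,225:360]; cv2.imwrite("pics/scenez.png",cv2.convertScaleAbs(cv2.resize(a,None,fx=4.5,fy=4.5,interpolation=cv2.INTER_CUBIC),alpha=1.3,beta=10))
E
```

```text
(no output)
```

View pics/topz.png

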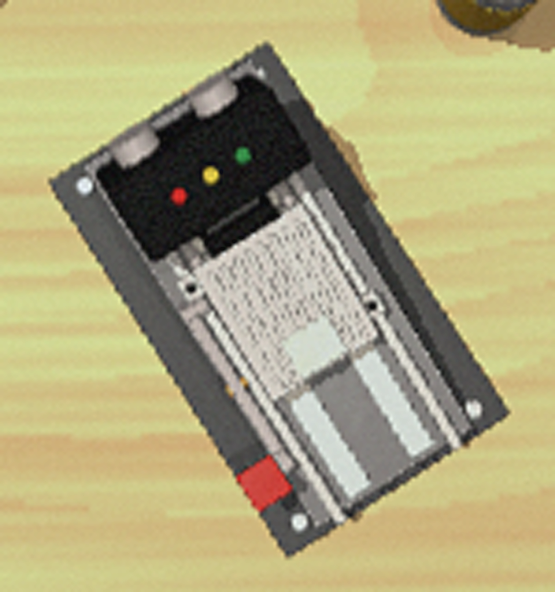

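View pics/scenez.png

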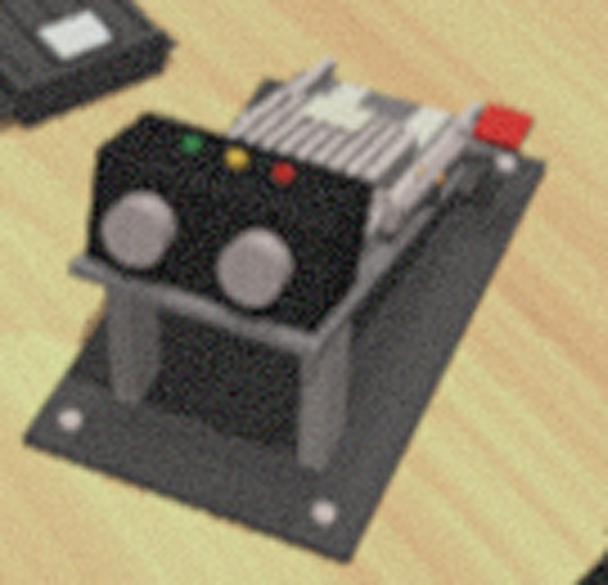

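```bash
cat > h.py <<'E'
import numpy as np,cv2
from scipy.optimize import least_squares
def proj(n,P):
    d=np.load(f"{n}0.npz");E=d["extrinsics"];K=d["mtx"]
    c=(np.atleast_2d(P)-E[:3,3])@E[:3,:3]; c=c*[1,-1,-1]
    p=c@K.T; return p[:,:2]/p[:,2:]
def Rz(a): return np.array([[np.cos(a),-np.sin(a),0],[np.sin(a),np.cos(a),0],[0,0,1]])
t=np.radians(20); Rc=np.array([[np.cos(t),0,-np.sin(t)],[0,1,0],[np.sin(t),0,np.cos(t)]])
def dock2w(p,q): return np.asarray(q)@Rz(p[2]).T+[p[0],p[1],0]
def chute2w(p,q): return dock2w(p,np.asarray(q)@Rc.T+[p[3],p[4],0.061])
E
cat > fit.py <<'E'
from h import *
T=lambda u,v:(235+(u+.5)/3.7-.5,155+(v+.5)/3.7-.5)
S=lambda u,v:(225+(u+.5)/4.5-.5,140+(v+.5)/4.5-.5)
obs=[("top","d",(.135,-.08,.008),T(268,43)),("top","d",(.135,.08,.008),T(50,181)),("top","d",(-.135,.08,.008),T(289,556)),("top","d",(-.135,-.08,.008),T(508,410)),
("scene","d",(.135,-.08,.008),S(27,435)),("scene","d",(.135,.08,.008),S(350,560)),("scene","d",(-.135,.08,.008),S(545,160)),
("top","c",(-.039,.066,.024),T(265,484)),("scene","c",(-.039,.066,.024),S(503,123)),
("top","c",(0,.036,.028),T(275,398)),("top","c",(0,-.036,.028),T(383,337))]
def f(p,w=False):
    r=[proj(n,(dock2w if k=="d" else chute2w)(p,q))[0]-o for n,k,q,o in obs]
    return np.array(r) if w else np.ravel(r)
s=least_squares(f,[.55,0,.5,-.046,0],loss="soft_l1")
p=s.x;print(p,np.degrees(p[2]));print(f(p,True).round(1)); np.save("p.npy",p)
for q in [(-.039,.066,.024),(0,0,0),(-.039,0,.015),(-.09,0,0)]: print(q,chute2w(p,q).round(4))
E
python3 fit.py
```

```text
[ 5.45493856e-01 -8.23870845e-03  5.58221647e-01 -4.02710882e-02
  2.28082396e-04] 31.983744402952496
[[-0.4 -1.3]
 [-1.  -0.5]
 [-0.4  0. ]
 [ 0.7  0.3]
 [-1.1 -0.3]
 [ 0.4 -0.9]
 [ 1.  -0.7]
 [-0.2 -0.7]
 [ 0.6 -0.9]
 [ 0.2  1. ]
 [-0.  -1.3]]
(-0.039, 0.066, 0.024) [0.4382 0.0028 0.0702]
(0, 0, 0) [ 0.5112 -0.0294  0.061 ]
(-0.039, 0, 0.015) [ 0.4758 -0.0515  0.0618]
(-0.09, 0, 0) [ 0.4395 -0.0742  0.0302]
```

```bash
cat > plan.py <<'E'
from h import *
from scipy.spatial.transform import Rotation as R
from bench import get_state
import sys
p=np.load("p.npy"); s=get_state(); M=R.from_rotvec(s["tcp_rot"]).as_matrix()
print("t",s["clock"],"pos",s["ee_pos"].round(4),"F",s["wrist_force"].round(2),"gap",s["finger_gap"]*91.9)
print("tool axes",M.T.round(3).tolist())
pad=chute2w(p,[-.039,.066,.024]); cy=chute2w(p,[-.039,0,.024])
yd=(pad-cy)/.066; xd=Rz(p[2])[:,0]
tgt=(pad+cy)/2
d=tgt-s["ee_pos"]
ang=np.arctan2(np.dot(np.cross(M[:,2],yd),M[:,0]),M[:,2]@yd)
print("tgt at pad",tgt.round(4),"tool shift mm",(M.T@d*1000).round(1),"roll",ang,"or",ang-np.pi*np.sign(ang),"q6",s["q"][5].round(3))
c=s["ee_pos"]; pc=np.linalg.inv(Rz(p[2]))@(c-pad)*1000
print("TCP rel pad in dock axes mm",pc.round(1))
E
python3 plan.py
```

```text
t 0.1 pos [0.2373 0.5777 0.1764] F [ 0.35  0.7  -0.13] gap 91.94776502609007
tool axes [[-0.0, -0.001, -1.0], [-0.925, 0.38, 0.0], [0.38, 0.925, -0.001]]
tgt at pad [ 0.4557 -0.0251  0.0702] tool shift mm [ 106.8 -431.1 -474.5] roll -0.9480201610593948 or 2.1935724925303983 q6 -0.002
TCP rel pad in dock axes mm [134.1 594.  106.2]
```

>>> step_arm(linear=[[0,-32,-35],[0,-64,-70],[0,-96,-105],[0,-128,-140],[0,-160,-175]], roll=[0,0,0,0,0], gripper=48)

```text
clock: 0.6
ee_pos: [0.3191, 0.3535, 0.1768]
tcp_rot: [-0.918, 1.369, 0.918]
wrist_force: [1.5, 0.4, 0.3]
finger_gap: 0.584
```

>>> step_arm(linear=[[0,-32,-35],[0,-64,-70],[0,-96,-105],[0,-128,-140],[0,-160,-175]], roll=[-0.13,-0.26,-0.39,-0.52,-0.65])

```text
clock: 1.1
ee_pos: [0.3953, 0.1472, 0.1771]
tcp_rot: [-1.381, 1.088, 1.38]
wrist_force: [0.8, -0.6, 0.4]
finger_gap: 0.524
```

```bash
python3 plan.py
```

```text
t 1.1 pos [0.3953 0.1472 0.1771] F [ 0.79 -0.62  0.44] gap 48.112850486218115
tool axes [[0.0, -0.0, -1.0], [-0.972, -0.233, -0.0], [-0.233, 0.972, -0.0]]
tgt at pad [ 0.4557 -0.0251  0.0702] tool shift mm [ 106.9  -18.5 -181.6] roll -0.3227315936895787 or 2.8188610599002146 q6 -1.453
TCP rel pad in dock axes mm [ 40.  145.1 106.9]
```

>>> step_arm(linear=[[0,-4,-40],[0,-8,-80],[0,-14,-120],[0,-18,-160],[0,-18,-160]], roll=[-0.1,-0.2,-0.3,-0.3,-0.3])

```text
clock: 1.6
ee_pos: [0.4504, -0.0063, 0.177]
tcp_rot: [-1.587, 0.913, 1.585]
wrist_force: [-0.5, -0.0, 0.0]
finger_gap: 0.519
```

```bash
python3 plan.py
```

```text
t 1.6 pos [ 0.4504 -0.0063  0.177 ] F [-0.46 -0.04  0.05] gap 47.68091389086104
tool axes [[0.001, -0.001, -1.0], [-0.864, -0.503, 0.0], [-0.503, 0.864, -0.001]]
tgt at pad [ 0.4557 -0.0251  0.0702] tool shift mm [106.8   4.9 -18.8] roll -0.03134880268345936 or 3.110243850906334 q6 -2.113
TCP rel pad in dock axes mm [  5.5 -14.2 106.8]
```

>>> step_arm(linear=[[0,5,-19],[25,5,-19],[50,5,-19],[75,5,-19],[75,5,-19]], roll=[-0.031,-0.031,-0.031,-0.031,-0.031])

```text
clock: 2.1
ee_pos: [0.4517, -0.021, 0.0995]
tcp_rot: [-1.605, 0.892, 1.615]
wrist_force: [0.2, 0.0, -0.4]
finger_gap: 0.525
```

```bash
cat > look.py <<'E'
import sys
from bench import viewer
import cv2
t=sys.argv[1]
a=viewer.grab_frame("scene")["pixels"][110:270,215:375]; a=cv2.resize(a,None,fx=3.7,fy=3.7,interpolation=cv2.INTER_CUBIC)
cv2.imwrite(f"pics/s{t}.png",cv2.convertScaleAbs(a,alpha=1.3,beta=10))
b=viewer.grab_frame("top")["pixels"][155:315,235:395]; b=cv2.resize(b,None,fx=3.7,fy=3.7,interpolation=cv2.INTER_CUBIC)
cv2.imwrite(f"pics/t{t}.png",cv2.convertScaleAbs(b,alpha=1.5,beta=10))
E
python3 look.py 1; python3 plan.py
```

```text
t 2.2 pos [ 0.4541 -0.0212  0.1022] F [-0.11 -0.43  1.86] gap 47.84484711873574
tool axes [[-0.001, 0.0, -1.0], [-0.846, -0.533, 0.001], [-0.533, 0.846, 0.001]]
tgt at pad [ 0.4557 -0.0251  0.0702] tool shift mm [32.   0.8 -4.2] roll 0.0035236694107189863 or -3.1380689841790743 q6 -2.183
TCP rel pad in dock axes mm [  0.8 -28.8  32. ]
```

View pics/s1.png

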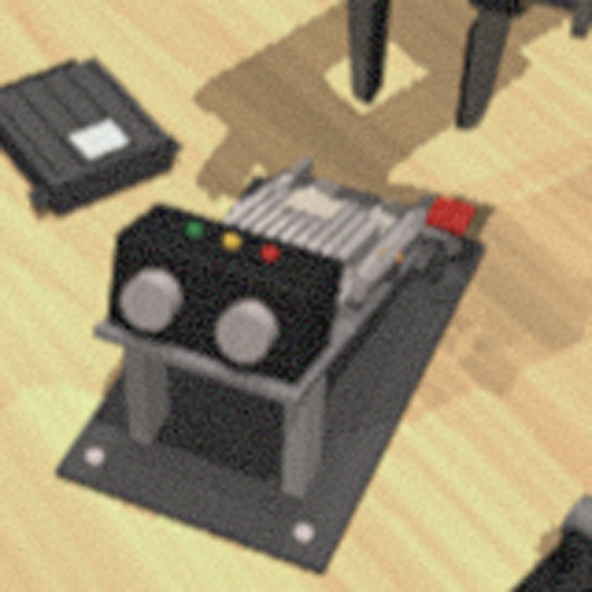

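View pics/t1.png

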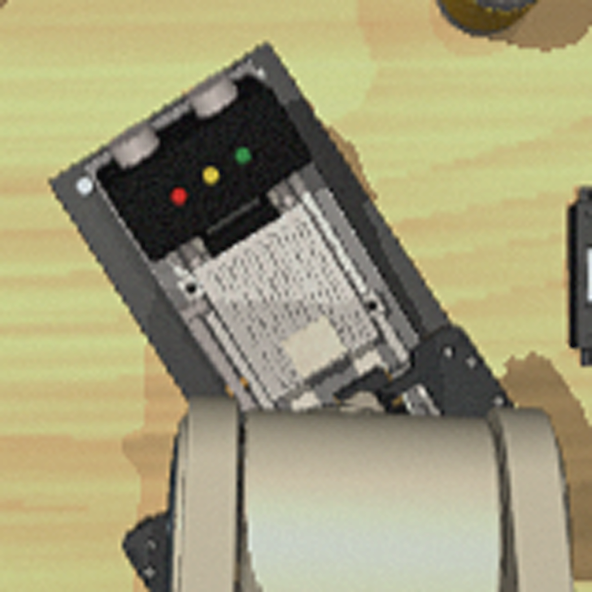

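```bash
python3 - <<'E'
from h import *
from bench import get_state
p=np.load("p.npy"); c=get_state()["ee_pos"]; yd=Rz(p[2])[:,1]; xd=Rz(p[2])[:,0]
for sgn in(1,-1):
  for o in (24,33,42):
   for xx in (-10,10):
    print(sgn,o,xx,((proj("scene",c+sgn*yd*o/1000+xd*xx/1000)[0]-[215,110]+.5)*3.7).round())
print(((proj("scene",chute2w(p,[-.039,.066,.024]))[0]-[215,110]+.5)*3.7).round())
E
```

```text
1 24 -10 [457. 155.]
1 24 10 [445. 176.]
1 33 -10 [472. 159.]
1 33 10 [460. 180.]
1 42 -10 [487. 163.]
1 42 10 [476. 185.]
-1 24 -10 [377. 132.]
-1 24 10 [365. 153.]
-1 33 -10 [363. 128.]
-1 33 10 [350. 148.]
-1 42 -10 [348. 124.]
-1 42 10 [335. 144.]
[453. 209.]
```

```bash
python3 - <<'E'
from h import *
from bench import get_state,viewer
p=np.load("p.npy")
f=viewer.grab_frame("scene")
d=np.load("scene0.npz"); print(np.abs(f["extrinsics"]-d["extrinsics"]).max())
s=get_state();c=s["ee_pos"];print(c)
yd=Rz(p[2])[:,1]; xd=Rz(p[2])[:,0]
a=f["pixels"][60:230,230:400]; a=cv2.convertScaleAbs(cv2.resize(a,None,fx=3.5,fy=3.5,interpolation=cv2.INTER_CUBIC),alpha=1.4,beta=15)
for sg in (1,-1):
  for z in(0,.02,.04):
    for xx in(-.01,.01):
      for o in(.024,.042):
        u=((proj("scene",c+sg*yd*o+xd*xx+[0,0,z])[0]-[230,60]+.5)*3.5).round().astype(int)
        cv2.circle(a,tuple(map(int,u)),2,(0,255,255) if z==0 else (255,0,255) if z==.02 else (0,255,0),-1)
cv2.imwrite("pics/s2.png",a)
E
```

```text
0.0
[ 0.45494408 -0.02125455  0.10290505]
```

View pics/s2.png

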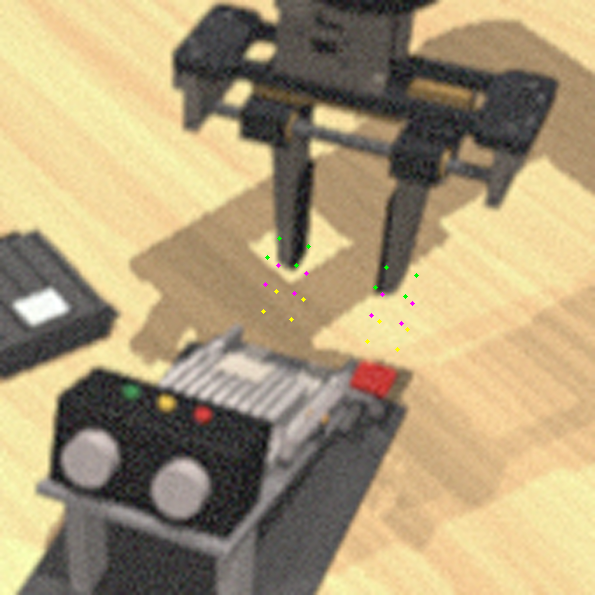

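```bash
python3 - <<'E'
from h import *
from bench import get_state,viewer
p=np.load("p.npy")
c=get_state()["ee_pos"]
yd=Rz(p[2])[:,1]; xd=Rz(p[2])[:,0]
for n,off,w in(("top",(215,145),200),("scene",(230,40),200)):
  f=viewer.grab_frame(n)
  a=f["pixels"][off[1]:off[1]+w,off[0]:off[0]+w]; k=3; a=cv2.convertScaleAbs(cv2.resize(a,None,fx=k,fy=k,interpolation=cv2.INTER_CUBIC),alpha=1.5,beta=15)
  for z,col in((.088,(0,255,255)),(.11,(255,0,255)),(.15,(0,255,0))):
    q=[c+yd*sy*.0945+xd*sx*.0375+[0,0,z] for sy,sx in((1,1),(1,-1),(-1,-1),(-1,1))]
    u=((proj(n,q)-off+.5)*k).round().astype(np.int32)
    cv2.polylines(a,[u],True,col,1)
  cv2.imwrite(f"pics/b_{n}.png",a)
E
```

```text
(no output)
```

View pics/b_top.png

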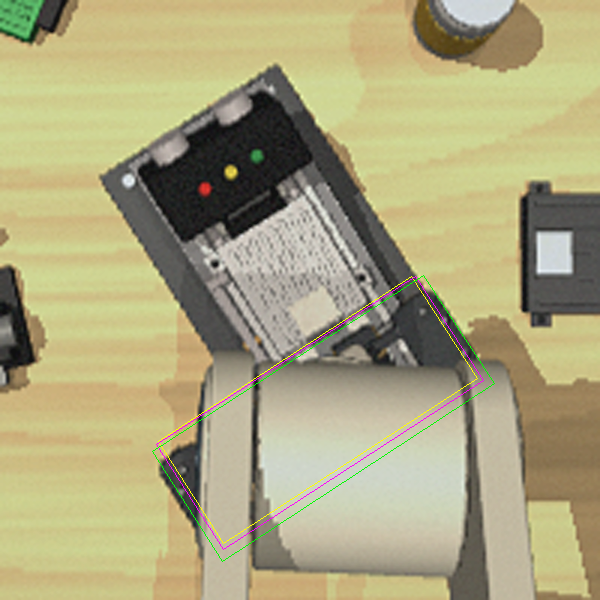

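View pics/b_scene.png

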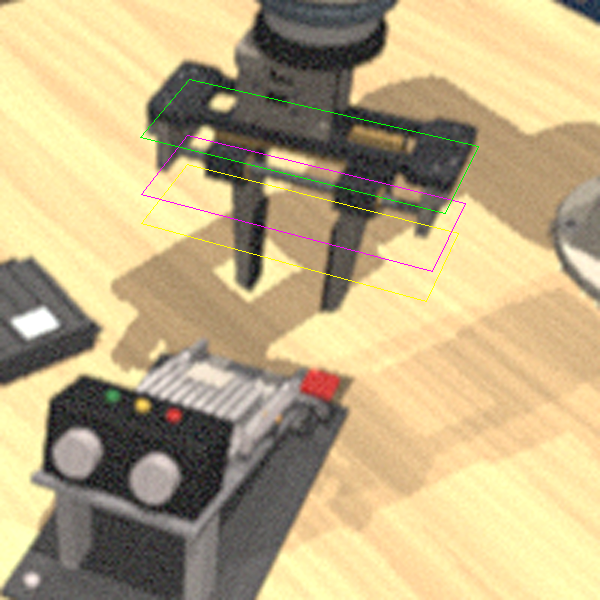

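```bash
python3 - <<'E'
from h import *
p=np.load("p.npy")
a=cv2.imread("pics/scene0.png")
b=cv2.imread("pics/top0.png")
def D(im,n,pts,col,cl=True):
    cv2.polylines(im,[(proj(n,pts)).round().astype(np.int32)],cl,col,1)
th=np.linspace(0,2*np.pi,40)
for im,n in((a,"scene"),(b,"top")):
    D(im,n,[[.1*np.cos(t),.1*np.sin(t),0] for t in th],(0,0,255))
    D(im,n,chute2w(p,[[0,37,28],[0,-37,28],[90,-37,28],[90,37,28]] @ np.diag([.001]*3)),(255,0,255))
    D(im,n,chute2w(p,[[114,37,0],[114,-37,0],[-90,-37,0],[-90,37,0]] @ np.diag([.001]*3)),(0,255,0))
    D(im,n,dock2w(p,[[.06,-.04,.16],[.06,.04,.16],[.11,.04,.16],[.11,-.04,.16]]),(0,255,255))
    D(im,n,dock2w(p,[[-.135,-.08,.008],[-.135,.08,.008],[.135,.08,.008],[.135,-.08,.008]]),(255,255,0))
cv2.imwrite("pics/c1.png",cv2.resize(a[60:280,210:530],None,fx=2.4,fy=2.4))
cv2.imwrite("pics/c2.png",cv2.resize(b[155:315,235:385],None,fx=3.7,fy=3.7))
E
```

```text
(no output)
```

View pics/c1.png

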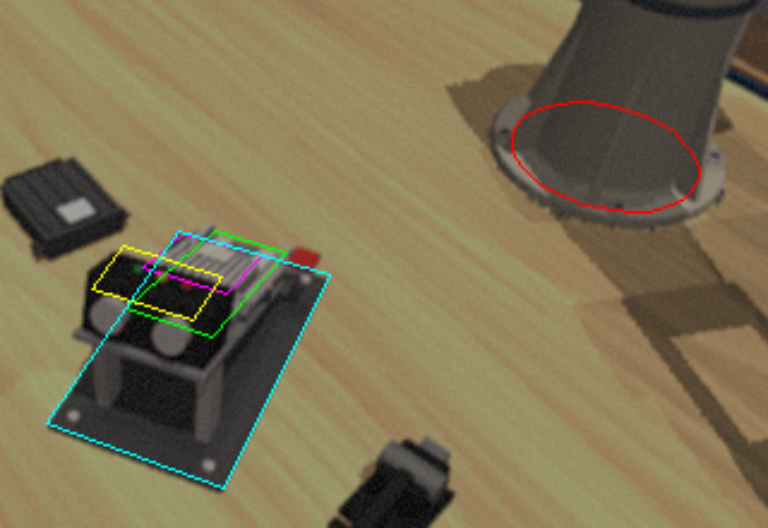

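View pics/c2.png

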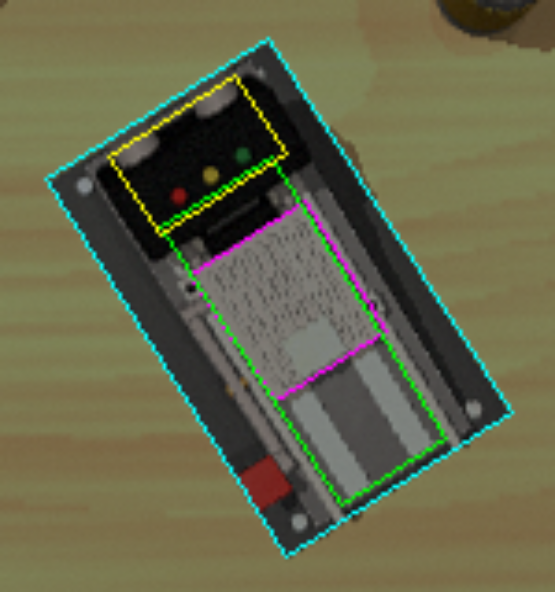

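>>> step_arm(linear=[[0,0,-3],[8,0,-3],[16,0,-3],[16,0,-3]], roll=[0,0,0,0])

```text
clock: 2.75
ee_pos: [0.4551, -0.0241, 0.0848]
tcp_rot: [-1.608, 0.89, 1.611]
wrist_force: [0.4, 1.0, -0.8]
finger_gap: 0.523
```

```bash
cat > look2.py <<'E'
from h import *
import sys
from bench import get_state,viewer
p=np.load("p.npy")
f=viewer.grab_frame("scene")
s=get_state();c=s["ee_pos"]
yd=Rz(p[2])[:,1]; xd=Rz(p[2])[:,0]
o0=np.array([250,110]);k=5
a=f["pixels"][110:230,250:370]; a=cv2.convertScaleAbs(cv2.resize(a,None,fx=k,fy=k,interpolation=cv2.INTER_CUBIC),alpha=1.5,beta=25)
if len(sys.argv)>2:
 for sg in (1,-1):
  for z in(0,.02):
    for xx in(-.01,.01):
      for o in(.024,.042):
        u=((proj("scene",c+sg*yd*o+xd*xx+[0,0,z])[0]-o0+.5)*k).round().astype(int)
        cv2.circle(a,tuple(map(int,u)),2,(0,255,255) if z==0 else (255,0,255),-1)
cv2.imwrite(f"pics/{sys.argv[1]}.png",a)
E
python3 look2.py d1 m; python3 plan.py
```

```text
t 2.8 pos [ 0.4554 -0.0241  0.0853] F [-0.89  0.26  0.1 ] gap 47.96000405491731
tool axes [[-0.002, 0.0, -1.0], [-0.847, -0.532, 0.001], [-0.532, 0.847, 0.001]]
tgt at pad [ 0.4557 -0.0251  0.0702] tool shift mm [15.1  0.2 -1. ] roll 0.0031122812365370752 or -3.138480372353256 q6 -2.188
TCP rel pad in dock axes mm [  0.3 -32.   15.1]
```

View pics/d1.png

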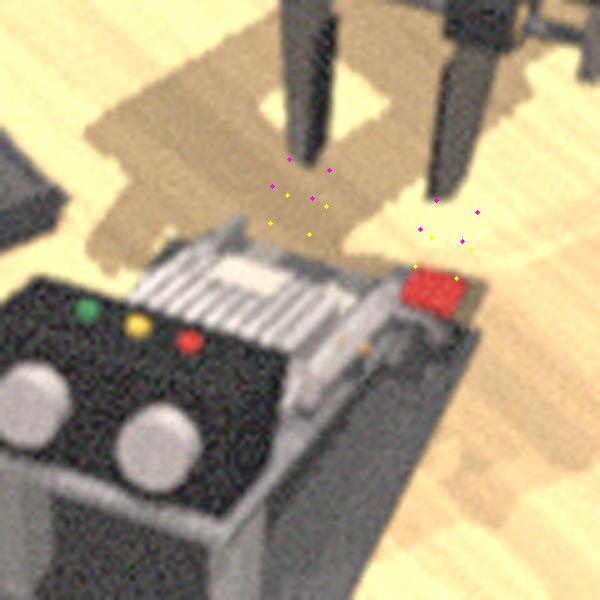

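>>> step_arm(linear=[[5,0,-1],[10,0,-1],[13,0,-1],[13,0,-1]], roll=[0,0,0,0])

```text
clock: 3.2
ee_pos: [0.4563, -0.025, 0.0726]
tcp_rot: [-1.609, 0.89, 1.61]
wrist_force: [-0.9, 0.2, -0.3]
finger_gap: 0.521
```

```bash
python3 look2.py d2 m; python3 plan.py; python3 look.py 3
```

```text
t 3.25 pos [ 0.4565 -0.025   0.0728] F [0.58 0.65 0.56] gap 47.96905298230879
tool axes [[-0.001, 0.0, -1.0], [-0.846, -0.532, 0.0], [-0.532, 0.846, 0.0]]
tgt at pad [ 0.4557 -0.0251  0.0702] tool shift mm [2.6 0.7 0.3] roll 0.0032330662871972826 or -3.138359587302596 q6 -2.19
TCP rel pad in dock axes mm [  0.8 -33.3   2.6]
```

View pics/d2.png

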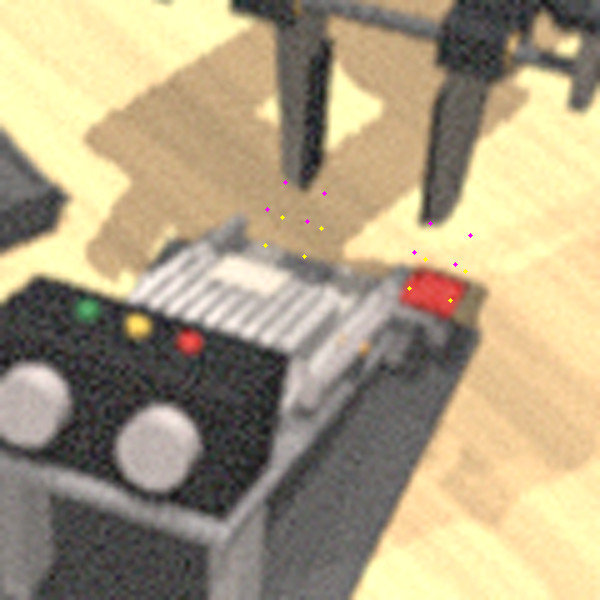

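View pics/t3.png

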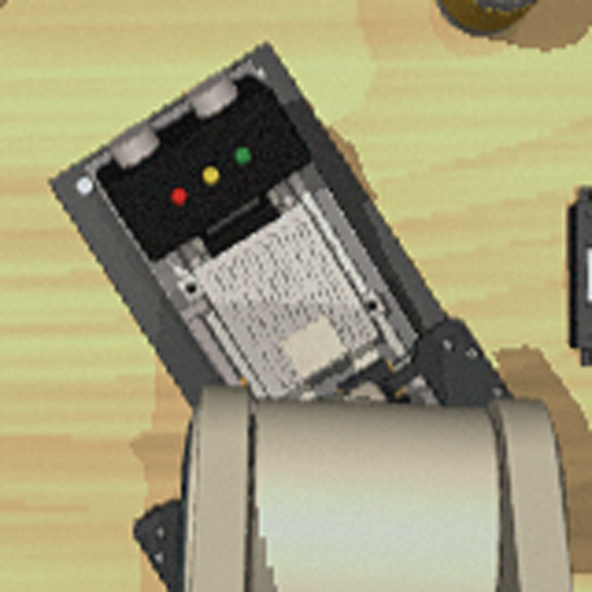

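>>> step_arm(linear=[[3,0,0],[6,0,0],[6,0,0]], roll=[0,0,0])

```text
clock: 3.65
ee_pos: [0.4564, -0.025, 0.0667]
tcp_rot: [-1.609, 0.889, 1.61]
wrist_force: [0.6, 0.4, 1.0]
finger_gap: 0.522
```

```bash
python3 plan.py|sed -n '1p;5p'
```

```text
t 3.65 pos [ 0.4564 -0.025   0.0667] F [0.64 0.38 0.98] gap 47.93331022245723
```

>>> step_arm(linear=[[3,0,0],[6,0,0],[6,0,0]], roll=[0,0,0])

```text
clock: 3.95
ee_pos: [0.4563, -0.025, 0.0607]
tcp_rot: [-1.609, 0.889, 1.61]
wrist_force: [0.3, -0.0, -0.8]
finger_gap: 0.526
```

```bash
python3 plan.py|sed -n '1p;5p'; python3 look2.py d3 m
```

```text
t 3.95 pos [ 0.4563 -0.025   0.0607] F [ 0.31 -0.05 -0.82] gap 48.33027943108815
```

View pics/d3.png

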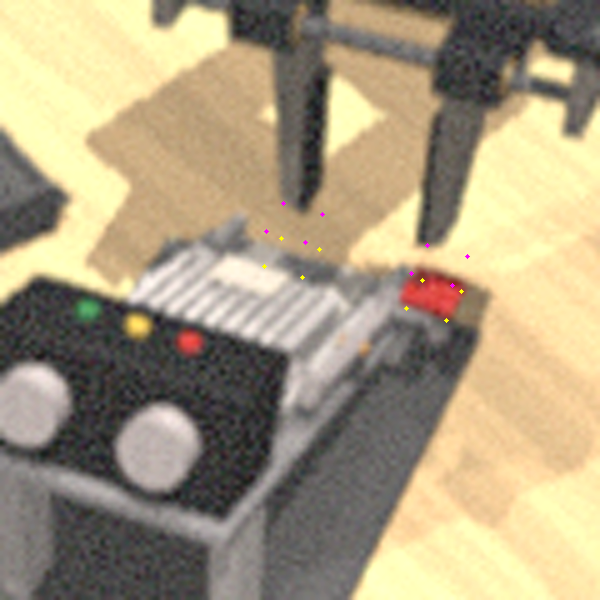

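>>> step_arm(linear=[[3,0,0],[6,0,0],[9,0,0],[9,0,0]], roll=[0,0,0,0])

```text
clock: 4.4
ee_pos: [0.4563, -0.025, 0.0516]
tcp_rot: [-1.609, 0.889, 1.61]
wrist_force: [0.2, -0.1, 0.2]
finger_gap: 0.517
```

```bash
python3 plan.py|sed -n '1p;5p'; python3 look2.py d4 ; python3 look.py 4
```

```text
t 4.4 pos [ 0.4563 -0.025   0.0516] F [ 0.17 -0.06  0.21] gap 47.5158006378158
```

View pics/d4.png

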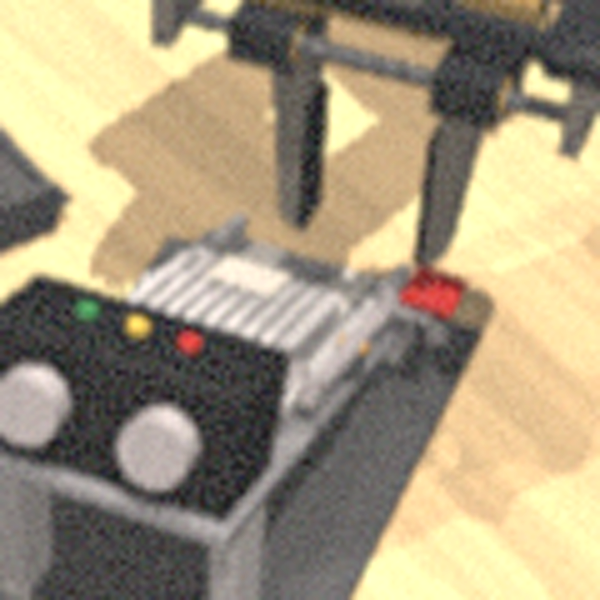

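View pics/t4.png

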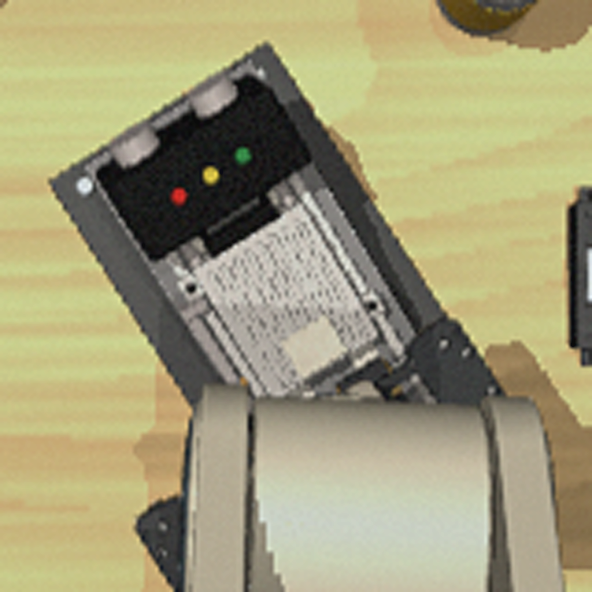

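```bash
python3 - <<'E'
from h import *
from bench import get_state
p=np.load("p.npy"); c=get_state()["ee_pos"]; yd=Rz(p[2])[:,1]; xd=Rz(p[2])[:,0]
d=np.load("scene0.npz");E=d["extrinsics"];K=d["mtx"]
for nm,u in(("R",(430,263)),("Rl",(418,262)),("Rr",(440,258)),("L",(302,228)),("Ll",(282,218)),("Lr",(316,217))):
    px=np.array([u[0]/5-.5+250,u[1]/5-.5+110,1]); r=np.linalg.inv(K)@px; r=E[:3,:3]@(r*[1,-1,-1])
    for xx in(-.01,0,.01):
        o=E[:3,3]; t=((c+xd*xx-o)@xd)/(r@xd); P=o+t*r
        print(nm,xx,"y",round((P-c)@yd*1000,1),"dz",round((P[2]-c[2])*1000,1))
E
```

```text
R -0.01 y 26.7 dz 19.5
R 0 y 29.2 dz 28.5
R 0.01 y 31.6 dz 37.5
Rl -0.01 y 21.4 dz 18.1
Rl 0 y 23.9 dz 27.2
Rl 0.01 y 26.5 dz 36.2
Rr -0.01 y 30.7 dz 23.8
Rr 0 y 33.1 dz 32.8
Rr 0.01 y 35.5 dz 41.7
L -0.01 y -32.4 dz 18.1
L 0 y -29.0 dz 27.1
L 0.01 y -25.6 dz 36.2
Ll -0.01 y -41.9 dz 20.4
Ll 0 y -38.4 dz 29.4
Ll 0.01 y -34.9 dz 38.4
Lr -0.01 y -26.3 dz 26.5
Lr 0 y -23.1 dz 35.4
Lr 0.01 y -19.8 dz 44.3
```

>>> step_arm(linear=[[3,0,0],[5,0,0],[5,0,0]], roll=[0,0,0])

```text
clock: 4.85
ee_pos: [0.4564, -0.025, 0.0468]
tcp_rot: [-1.609, 0.889, 1.61]
wrist_force: [-0.2, 0.5, 1.0]
finger_gap: 0.521
```

>>> step_arm(linear=[[2,0,0],[3,0,0],[3,0,0]], roll=[0,0,0])

```text
clock: 5.15
ee_pos: [0.4566, -0.025, 0.0439]
tcp_rot: [-1.609, 0.889, 1.61]
wrist_force: [0.1, 0.7, -0.3]
finger_gap: 0.52
```

```bash
python3 plan.py|sed -n '1p;5p'; python3 look2.py d5
```

```text
t 5.15 pos [ 0.4566 -0.025   0.0439] F [ 0.08  0.73 -0.27] gap 47.76732470598798
```

View pics/d5.png

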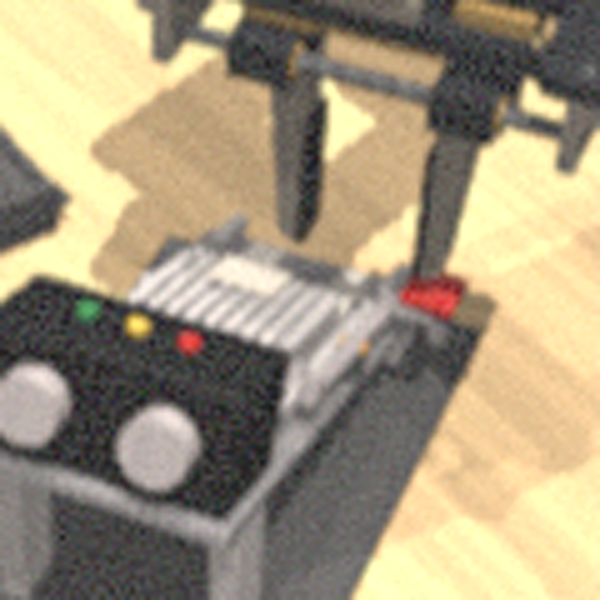

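>>> step_arm(linear=[[1.5,0,0],[3,0,0],[3,0,0]], roll=[0,0,0])

```text
clock: 5.5
ee_pos: [0.4565, -0.025, 0.0409]
tcp_rot: [-1.609, 0.889, 1.61]
wrist_force: [-0.8, 0.2, 0.1]
finger_gap: 0.526
```

>>> step_arm(linear=[[2,0,0],[2,0,0]], roll=[0,0])

```text
clock: 5.7
ee_pos: [0.4565, -0.025, 0.0389]
tcp_rot: [-1.609, 0.889, 1.61]
wrist_force: [-1.3, 0.3, -0.1]
finger_gap: 0.524
```

```bash
python3 plan.py|sed -n '1p;5p'; python3 look2.py d6
```

```text
t 5.7 pos [ 0.4565 -0.025   0.0389] F [-1.34  0.32 -0.12] gap 48.175312681567895
```

View pics/d6.png

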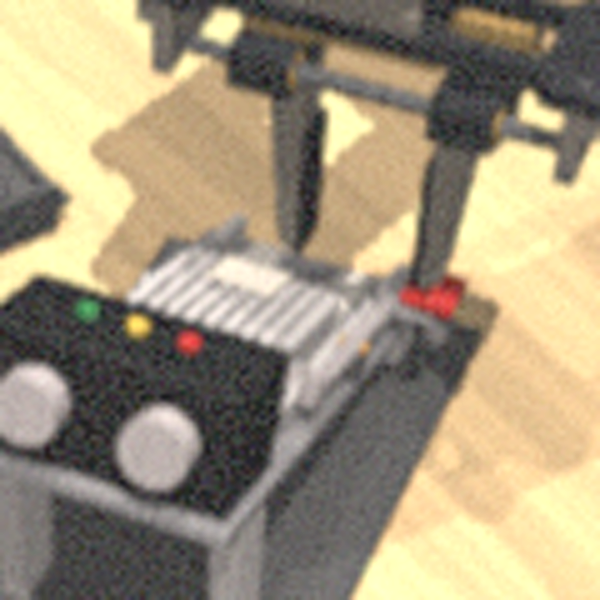

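>>> step_arm(linear=[[2,0,0],[2,0,0]], roll=[0,0])

```text
clock: 5.95
ee_pos: [0.4566, -0.025, 0.0369]
tcp_rot: [-1.609, 0.889, 1.61]
wrist_force: [0.7, 0.0, 0.3]
finger_gap: 0.52
```

>>> step_arm(linear=[[2,0,0],[2,0,0]], roll=[0,0])

```text
clock: 6.15
ee_pos: [0.4565, -0.025, 0.0349]
tcp_rot: [-1.609, 0.889, 1.61]
wrist_force: [-0.1, 0.3, -0.2]
finger_gap: 0.523
```

```bash
python3 plan.py|sed -n '1p;5p'; python3 look2.py d7
```

```text
t 6.15 pos [ 0.4565 -0.025   0.0349] F [-0.08  0.26 -0.24] gap 48.024427570501565
```

View pics/d7.png

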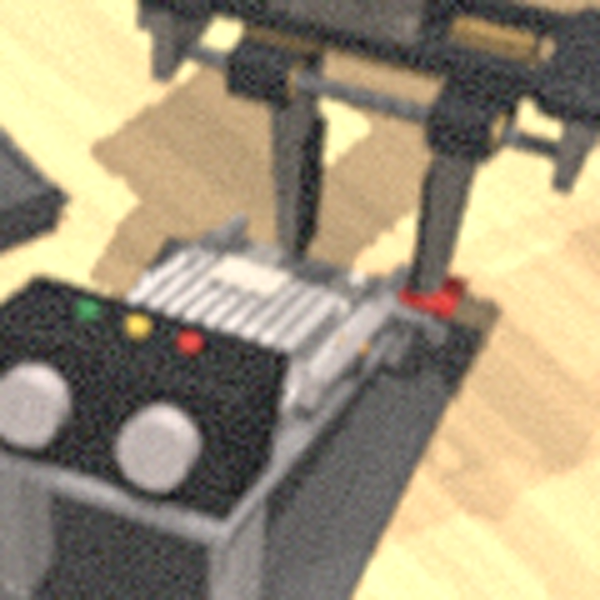

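>>> step_arm(linear=[[2,0,0],[2,0,0]], roll=[0,0])

```text
clock: 6.4
ee_pos: [0.4566, -0.025, 0.0329]
tcp_rot: [-1.609, 0.889, 1.61]
wrist_force: [0.4, 1.0, -0.5]
finger_gap: 0.526
```

```bash
python3 plan.py|sed -n '1p;5p'; python3 look2.py d8
```

```text
t 6.4 pos [ 0.4566 -0.025   0.0329] F [ 0.43  0.97 -0.48] gap 48.339073992433356
```

View pics/d8.png

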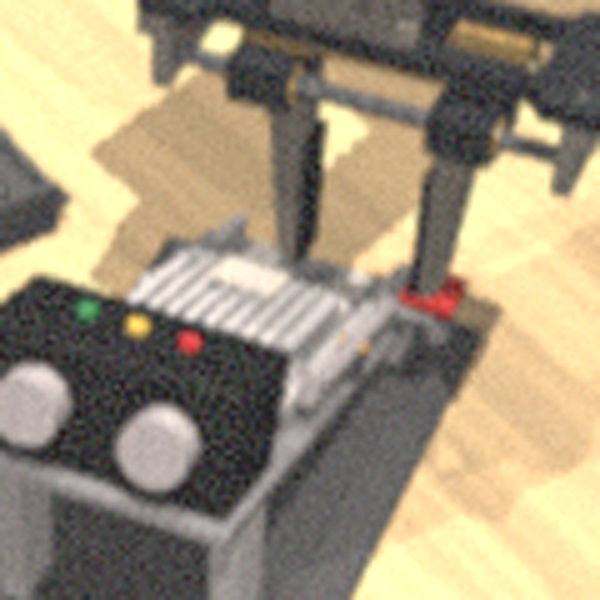

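>>> step_arm(linear=[[2,0,0],[2,0,0]], roll=[0,0])

```text
clock: 6.65
ee_pos: [0.4569, -0.0249, 0.0312]
tcp_rot: [-1.61, 0.889, 1.609]
wrist_force: [-0.5, 1.3, 4.3]
finger_gap: 0.523
```

>>> step_arm(linear=[[2,0,0],[2,0,0]], roll=[0,0])

```text
clock: 6.85
ee_pos: [0.4572, -0.0248, 0.0293]
tcp_rot: [-1.61, 0.889, 1.609]
wrist_force: [-0.1, -1.1, 0.2]
finger_gap: 0.524
```

```bash
python3 plan.py|sed -n '1p;5p'; python3 look2.py d9
```

```text
t 6.85 pos [ 0.4572 -0.0248  0.0293] F [-0.11 -1.11  0.15] gap 48.158805289926
```

View pics/d9.png

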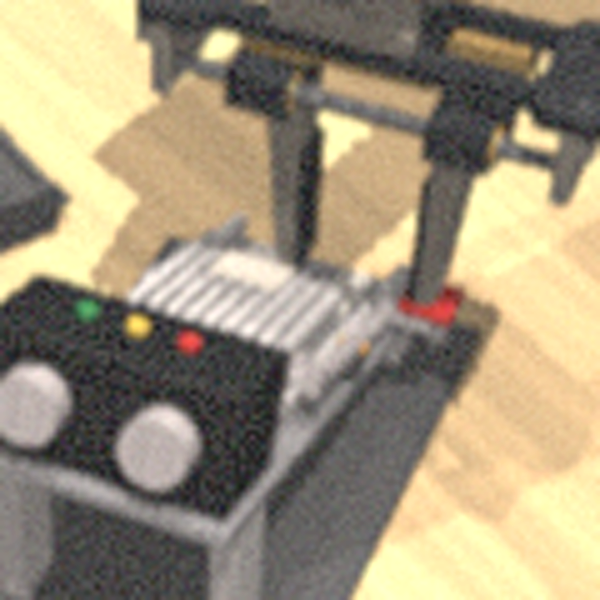

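>>> step_arm(linear=[[0,0,0]], roll=[0])

```text
clock: 7.0
ee_pos: [0.4567, -0.025, 0.029]
tcp_rot: [-1.61, 0.889, 1.609]
wrist_force: [0.4, -0.3, -0.1]
finger_gap: 0.526
```

>>> step_arm(linear=[[1,0,0],[1,0,0]], roll=[0,0])

```text
clock: 7.2
ee_pos: [0.4569, -0.025, 0.0282]
tcp_rot: [-1.61, 0.889, 1.609]
wrist_force: [0.4, 0.4, 4.2]
finger_gap: 0.521
```

```bash
python3 plan.py|sed -n '1p;5p'; python3 look2.py e1;python3 plan.py|sed -n '1p;5p'
```

```text
t 7.2 pos [ 0.4569 -0.025   0.0282] F [0.43 0.4  4.23] gap 47.88469662639344
t 7.25 pos [ 0.4567 -0.0251  0.0281] F [ 1.16 -0.49  3.6 ] gap 48.09350503304947
```

View pics/e1.png

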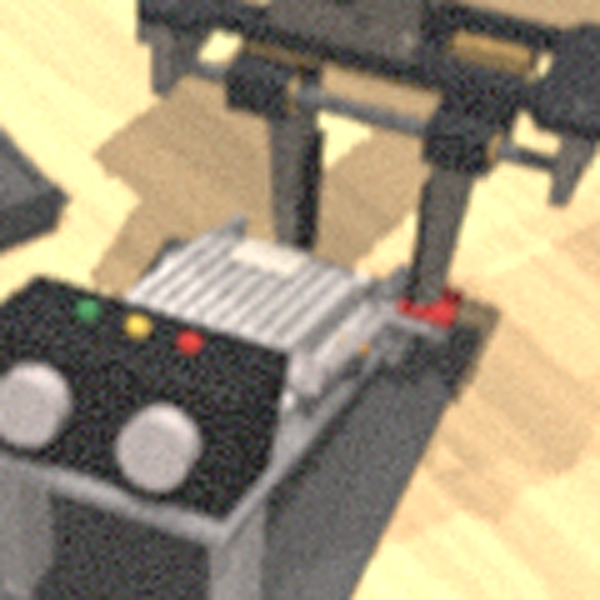

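>>> step_arm(linear=[[1.5,0,0],[3,0,0],[3,0,0],[3,0,0]], roll=[0,0,0,0])

```text
clock: 7.65
ee_pos: [0.457, -0.025, 0.0255]
tcp_rot: [-1.61, 0.889, 1.609]
wrist_force: [-1.6, 0.5, 9.0]
finger_gap: 0.522
```

```bash
python3 look2.py e2;python3 look.py 9; python3 plan.py|sed -n '1p;5p'
```

```text
t 7.8 pos [ 0.457  -0.0251  0.0255] F [-1.19 -0.12  8.79] gap 48.317406080387265
```

View pics/e2.png

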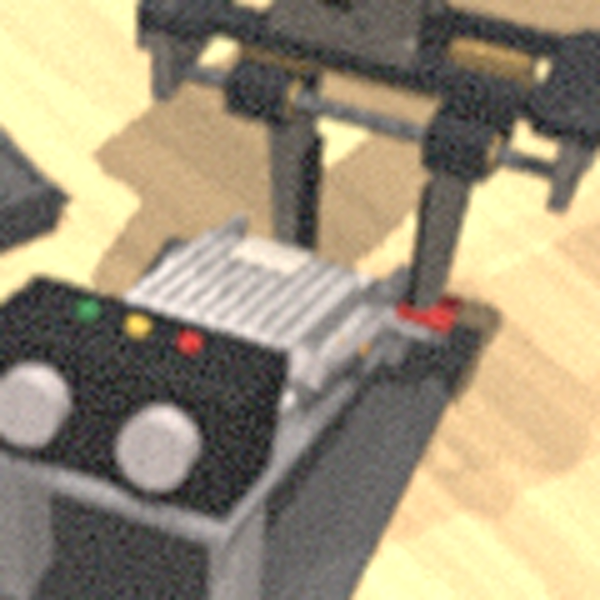

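View pics/t9.png

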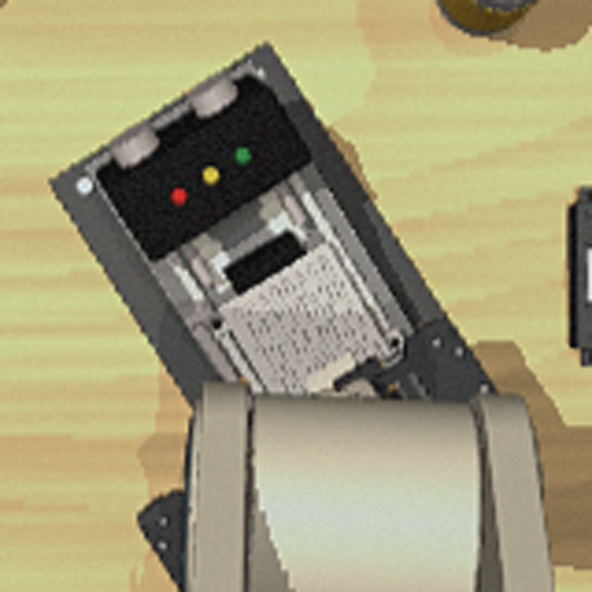

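>>> step_arm(linear=[[1,0,0],[1,-1,0],[1,-2,0],[1,-2,0],[1,-2,0]], roll=[0,0,0,0,0])

```text
clock: 8.3
ee_pos: [0.4573, -0.0247, 0.0246]
tcp_rot: [-1.609, 0.891, 1.611]
wrist_force: [-7.1, -6.3, 17.8]
finger_gap: 0.523
```

>>> step_arm(linear=[[0,0,0],[0,0,0],[0,0,0],[0,0,0],[0,0,0]], roll=[0,0,0,0,0])

```text
clock: 8.8
ee_pos: [0.4573, -0.0247, 0.0246]
tcp_rot: [-1.609, 0.891, 1.611]
wrist_force: [-7.4, -5.1, 18.5]
finger_gap: 0.522
```

```bash
python3 - <<'E'
from h import *
from bench import get_state,viewer
p=np.load("p.npy");F=[]
for i in range(8):
    f=viewer.grab_frame("top" if i%2 else "scene"); F.append(get_state()["wrist_force"])
    if i==0: g=f["pixels"]
xd=Rz(p[2])[:,0]
F=np.array(F);print("mean",F.mean(0),"uphill comp",F@xd)
b=f["pixels"][155:315,235:395].copy()
cv2.imwrite("pics/tF.png",cv2.convertScaleAbs(cv2.resize(b,None,fx=3.7,fy=3.7,interpolation=cv2.INTER_CUBIC),alpha=1.5,beta=10))
for x in(0,.02,.025,.03,.052): # socket top rear / ear px
    P=chute2w(p,[[x-.052,.036,.028],[x-.052,-.036,.028]]); print(x,((proj("top",P)-[235,155]+.5)*3.7).round().tolist())
print(get_state()["clock"],get_state()["ee_pos"])
E
```

```text
mean [-7.02928918 -6.24761061 17.49965003] uphill comp [ -9.39209199  -9.70555148  -9.07788208  -9.44185537  -9.25181065
  -8.4027242   -8.78396979 -10.1157767 ]
0 [[322.0, 473.0], [428.0, 405.0]]
0.02 [[304.0, 446.0], [411.0, 377.0]]
0.025 [[300.0, 439.0], [407.0, 370.0]]
0.03 [[296.0, 433.0], [402.0, 363.0]]
0.052 [[276.0, 402.0], [383.0, 333.0]]
9.2 [ 0.45731651 -0.0247138   0.02464043]
```

View pics/tF.png

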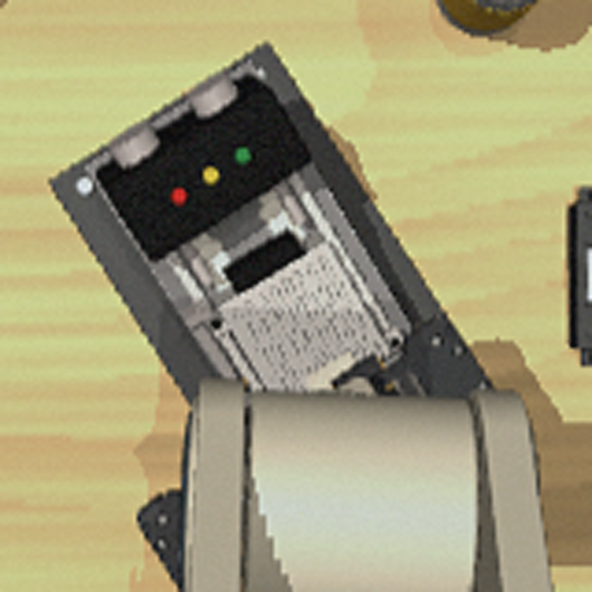

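>>> step_arm(linear=[[-0.4,0,0],[-0.8,0,0],[-0.8,0,0],[-0.8,0,0]], roll=[0,0,0,0])

```text
clock: 9.6
ee_pos: [0.4573, -0.0246, 0.0249]
tcp_rot: [-1.609, 0.891, 1.611]
wrist_force: [-3.8, -4.6, 9.5]
finger_gap: 0.521
```

>>> step_arm(linear=[[0,0,0],[0,0,0],[0,0,0],[0,0,0],[0,0,0]], roll=[0,0,0,0,0])

```text
clock: 10.1
ee_pos: [0.4573, -0.0247, 0.0249]
tcp_rot: [-1.609, 0.891, 1.611]
wrist_force: [-4.1, -6.1, 8.7]
finger_gap: 0.527
```

```bash
cat > ff.py <<'E'
from h import *
from bench import get_state,viewer
import sys
p=np.load("p.npy");F=[]
for i in range(6):
    f=viewer.grab_frame("top" if i%2 else "scene"); F.append(get_state()["wrist_force"])
    if i==0:g=f["pixels"]
F=np.array(F)@Rz(p[2]);s=get_state();print("F dock axes",F.mean(0),F.std(0),s["clock"],s["ee_pos"],s["moment"])
cv2.imwrite(f"pics/t{sys.argv[1]}.png",cv2.convertScaleAbs(cv2.resize(f["pixels"][155:315,235:395],None,fx=3.7,fy=3.7,interpolation=cv2.INTER_CUBIC),alpha=1.5,beta=10))
cv2.imwrite(f"pics/s{sys.argv[1]}.png",cv2.convertScaleAbs(cv2.resize(g[110:230,250:370],None,fx=5,fy=5,interpolation=cv2.INTER_CUBIC),alpha=1.5,beta=25))
E
python3 ff.py G
```

```text
F dock axes [-6.45856018 -2.42044013  8.26675644] [0.34080174 0.49419995 0.39788062] 10.4 [ 0.45736187 -0.02464797  0.02493825] [-0.79369979  0.70228005 -0.11752688]
```

View pics/tG.png

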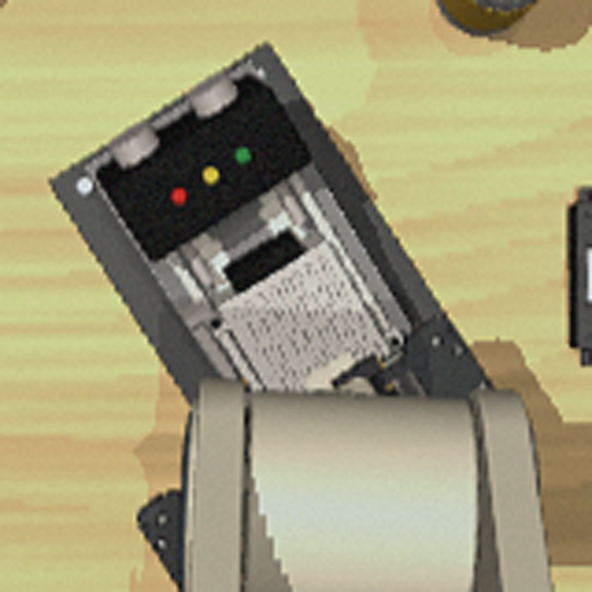

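View pics/sG.png

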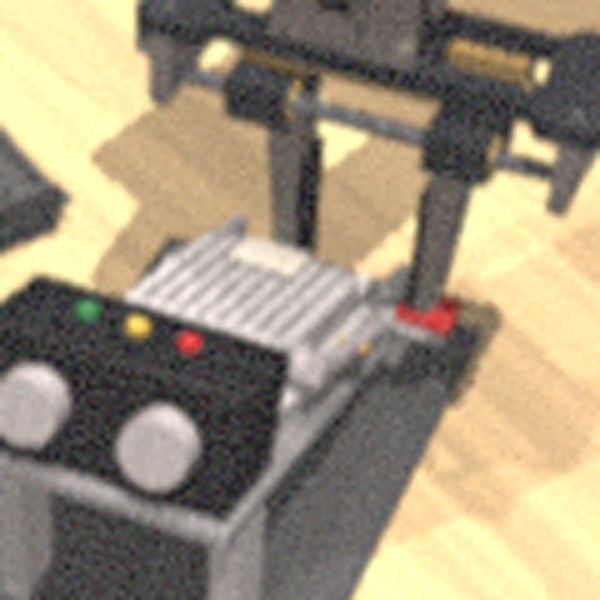

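```bash
python3 -c "
from bench import robot;print(robot.hand_in())"
```

```text
the job is handed in; nothing more can be done
None
```

The ECU is off the plug and trapped on the chute. One fingertip is holding the release tab down and the other is stopping the unit, and the job is handed in at about 10.4 s of the 32 s allowed.

**Last checks**
- **ECU position:** the top view shows it about 26 mm down the chute, so its x is about 0.026 m. It sits flat between the guides and did not move between the last pictures.
- **Tab:** by arm travel the pad is about 7 mm down, roughly 0.13 rad, with about 8 N on it.
- **Blocking finger:** the sideways force on the gripper was about 6.5 N in the downhill direction. From the twisting moment I estimate the blocking finger carries at least about 1 N of that. I could not measure that contact on its own.
- **Bystanders:** the gripper never went near them, and the spare ECU and can looked undisturbed in the last close-ups. I did not measure them again.

**Checks that disagreed or did not go to plan**
- **Fingertip height:** the fingertips looked about 28 mm higher in the scene camera than the reported TCP. The pad was touched at a TCP height of about 32 mm instead of 70 mm. I did not find the cause, so I came down in small steps, watching the force and the pictures.
- **Uphill nudge:** after the stop I pushed 2 mm uphill to firm up the contact, but the fingers moved only about 0.5 mm. For a moment the pad took about 18 N, so I backed off by 0.8 mm before handing in.

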